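# Put the matches away in the child-locked cupboard

## Robot

A 6-joint arm with a two-finger parallel gripper is mounted at the origin on a cart in front of the work surface, level with it; the furniture and walls round the work are solid. World frame = base frame: x ahead of the robot, y to its left, z up, the work surface at z = 0. Lengths are in m, angles in rad, forces in N, time in s.
With the tool pointing down it reaches from about 0.3 to 0.775 m from the base axis. Payload 14.6 kg.
Tool frame: the origin (TCP) lies on the centre line of the jaws, within the pads' length; the fingertips stand 19 mm ahead of it and the grasp point (between the pads) is the TCP; y points along the fingers, x is the direction in which the jaws open and shut, and the axes are right-handed (so a half turn about y gives the same grasp; the last joint's range is limited). The gripper opens to 94 mm and grips with 3 to 60 N. Pads are 16 mm wide; open, the fingers measure 119 mm over their backs; the gripper's body (75 mm by 177 mm) begins 78 mm behind the grasp point.
Start: joints at [-1.336, 0.3, 1.521, -0, 1.321, -0.067], TCP at [0.163, -0.525, 0.224] pointing down, gripper open.
Joint ranges: [-3.03, 3.03], [-0.79, 2.21], [0.23, 2.52], [-1.04, 4.18], [0, 3.07], [-2.55, 2.55]. Speed limits (rad/s): [2.22, 2.22, 2.57, 3.14, 3.14, 3.14].

## Interface

Orientations are given as [roll, pitch, yaw] about the fixed x, y, z axes, in that order (R = Rz(yaw) Ry(pitch) Rx(roll)).
In Python, from station import ctrl, optics gives the robot as it stands.
- The arm moves only by the tool jog_arm, never from a script. Its argument "targets" is a list of rows, each a list of 3 entries, a list of its own where there are three numbers: the finger opening in cm, from 0 to 9.4, then the shift along the tool's x, y, z in cm, then the turn about the tool's y in rad. A call has 1 to 10 rows; each row is the pose to reach, as a shift and turn from the pose commanded when the call began, along the tool's axes at that moment; what a row does not reach only later rows make up. A row lasts 1/10 s, in which the tool goes at most 50 mm and 8.59 degrees, less where a joint would pass 70% of its speed; a pose out of reach is approached as far as the arm can. A call with a gripper value outside its range is refused whole. The fingers move at their own pace and stop on an object; "grip_force" is the grip in N (left out, the last holds). Time passes only in rows, so rows that repeat a pose let the fingers close. It gives the time, the measured TCP pose, the force and the opening at its end, in the units of the state.
- ctrl.get_obs(): the state, without advancing time (a new reading comes with each control period).
- optics.camera(name): name is "side" or "top" or "wrist"; returns a dict with "img" (420x560x3 uint8, red, green, blue), "range_z" (420x560 float32, m along the optical axis (not along the pixel's ray), 0 where there is no reading), "camera_matrix" (3x3 intrinsics, pixels), "world_to_cam" (4x4, takes a point from world to camera coordinates); the wrist camera has in their place "mount" (4x4, takes a point from camera to tool coordinates, whose origin is the TCP and whose axes are the tool frame's). Camera axes: x right, y up, looking along -z (the intrinsics and any distortion apply to the point x, -y, -z); pixel columns grow to the right and rows downward; lengths in m; the calibration is good to about 2 mm. A picture is of the moment at which its call begins: read the wrist's pose just before it.
- ctrl.hand_in(): hands the job in, once; it reports no verdict.
The state is a dict: "time_s": time; "qpos": joint angles; "joint_vel": joint speeds; "tau": joint torques, N m; "ee_pos": TCP position; "eef_rot": TCP orientation; "force": force on the tool from outside, world axes, zero at the start; "moment": the same for the moment, N m; "grip_width": finger opening in m.
Only numpy, scipy, OpenCV 4.12 (cv2) and the standard library are available. Lean on these libraries where they do the work, as an engineer would, in place of code of your own. Each camera call takes 0.05 s, during which the arm holds its last target. There are 200 camera calls.

## Task

Put the matchbox away in the little rack on the inside of the cupboard door. The door has a child catch: pull it ajar until the catch stops it, press the catch down through the gap while you draw the door past it, and swing the door wide open. Lay the matchbox flat in the rack, then shut the door fully so that the catch locks again. Leave everything else, inside the cupboard and round it, where it stands.

Things in the scene. Friction and masses are not known exactly. Their poses are not given: they have to be found in the camera images.
- cupboard: Small fixed wooden cupboard, 220 wide, 180 deep, 160 high (top board 10 thick), side walls 14 thick. Origin as point mouth. No floor: the worktop is its floor. Inside spans y = -96 to 96, x = 14 to 174 in the mouth frame. A rail (x = 0 to 14, z = 136 to 150) crosses the top of the opening, clear below it. A tin and a bottle stand at the back, 85 or more behind the front.
- mouth (a point): Middle of the cupboard's front opening, on the worktop; x points into the cupboard, y to its left side, z up. The front of the walls and rail lies at x = 0. Keep the arm low here: a wall cabinet hangs above, its underside 650 above the worktop, its front 576 ahead of the robot base (world x).
- hinge_axis (a point): On the door's upright hinge axis, at the height of the door's top edge (160 above the worktop), at the right front edge of the cupboard (mouth frame x = -2, y = -110). The frame turns with the door: y runs along the door to its free edge, x points out of its inner side. Here the door (16 thick) fills x = -16 to 0, y = 2 to 218, from 4 to 160 above the worktop.
- door (a joint): Door angle: 0 shut, grows about +z as the free (left) edge swings towards the robot, up to 1.9. Friction holds it where it is left (about 1 N at the handle moves it). The catch stops it at about 0.26; there the gap at the catch is about 45 mm. Beyond, it swings freely. Pushed shut, the catch's slanted nose rides under the rail (a few N) and snaps in by itself.
- handle (a point): Upper end of the upright round bar handle (10 thick, 88 long) outside on the door; the bar runs straight down from here. In the hinge_axis frame it is at x = -52, y = 196; it is 138 above the worktop. 31 mm clear of the door; the upper post meets it 40 below this point. The top can be gripped from above, a finger on its left and one on its right.
- rack (a point): Middle of the floor (upper face) of the shallow wooden rack on the door's inner side; turns with the door, axes as hinge_axis. At hinge_axis x = 32, y = 85; 98 above the worktop, 62 below the door's top edge. Inside it is 64 deep (x, from the door's face to the lip) and 108 long (y), open above; lip and ends stand 13 above the floor. The matchbox fits either way round.
- catch_pad (a point): Middle of the top of the catch's thumb pad, 30 long (away from the door) x 24 wide, starting 14 from the door's inner face, 175 from the hinge axis, 132 above the worktop when up, 28 below the door's top edge. With the door ajar it lies in the gap and is reached from straight above. The fingertip can press it and draw the door by its inner face in one go.
- catch_press (a joint): How far the catch is pressed down about its root: 0 up (locked), 0.30 fully down; past about 0.15 its hook clears the rail. The pad's edge nearest the door must go down 4 mm for that (its stop is at 6 mm) with 3 to 8 N. It springs up when let go. Press first, then pull: under a hard pull the hook binds. Past a door angle of 0.6 it no longer matters.
- catch: Catch: springy plastic arm, 16 wide, on a 3 mm plate on the door's inner side near the top free corner. It reaches 84 from the door into the cupboard, under the rail; its upturned hook stops against the back of the rail. Origin on its flexing axis, 144 above the worktop.
- matchbox: Small matchbox, 36 (x) x 54 (y) x 14 high, about 20 g, lying flat on the worktop to the left of the cupboard, in front of its left side, outside the door's swing; origin in the middle of its underside.
- tin: Small lidded tin, 62 across, 70 high, standing in the back left of the cupboard; origin centre of its underside.
- bitters: Small bottle, 47 across, 121 high, standing in the back right of the cupboard; origin centre of its underside.
- tumbler: Metal tumbler, 67 across, 74 high, left of the cupboard; origin centre of its underside.
- salt_cellar: Round marble salt cellar, 68 across, 34 high, right of the cupboard; origin centre of its underside.
- pepper_mill: Turned wooden pepper mill, 55 across, 153 high, right of the cupboard; origin centre of its underside.
There are look-alikes about, which are no part of the job. There is more than one size of the matchbox; the job needs the middle-sized.

How it is judged:
On the way, in this order (a step that is already met when the one before it is completed fails the run):
1. with the door ajar against its catch, the fingers press the catch down through the gap (value of joint door between 0.12 and 0.36 rad and value of joint catch_press above 0.1 rad and contact force between the fingers and catch above 0.5 N), for 0.05 s.
2. the door is swung wide open (past 1.2 rad) (value of joint door above 1.2 rad), for 0.1 s.
3. the matchbox lies flat in the door rack, let go, with the door still open (x of matchbox in the frame of rack between -0.03 and 0.03 m and y of matchbox in the frame of rack between -0.05 and 0.05 m and z of matchbox in the frame of rack between -0.01 and 0.01 m and value of joint door above 0.8 rad and angle between matchbox's own z axis and vertical below 0.3 rad and contact force between the fingers and matchbox below 0.1 N), for 0.2 s.
At the end, for the whole second after the job is handed in: Door fully shut (under 0.04 rad), catch sprung up again (under 0.06 rad), matchbox let go, at rest flat in the door rack (its underside within 10 mm of the rack floor); tin, bottle, tumbler, salt cellar and pepper mill upright within 40 mm of where they stood (angle between matchbox's own z axis and vertical below 0.3 rad and value of joint door below 0.04 rad and value of joint catch_press below 0.06 rad and x of matchbox in the frame of rack between -0.03 and 0.03 m and y of matchbox in the frame of rack between -0.05 and 0.05 m and z of matchbox in the frame of rack between -0.01 and 0.01 m and linear speed of matchbox below 0.02 m/s and contact force between the fingers and matchbox below 0.1 N); the robot touches nothing.
It fails at once if the small lidded tin in the cupboard is moved more than 40 mm or tipped (distance of tin from where it was at the start of the episode above 0.04 m or angle between tin's own z axis and vertical above 0.4 rad).
It fails at once if the bottle in the cupboard is moved more than 40 mm or tipped (distance of bitters from where it was at the start of the episode above 0.04 m or angle between bitters's own z axis and vertical above 0.4 rad).
It fails at once if the tumbler is moved more than 40 mm or tipped (distance of tumbler from where it was at the start of the episode above 0.04 m or angle between tumbler's own z axis and vertical above 0.4 rad).
It fails at once if the salt cellar is moved more than 40 mm or tipped (distance of salt_cellar from where it was at the start of the episode above 0.04 m or angle between salt_cellar's own z axis and vertical above 0.4 rad).
It fails at once if the pepper mill is moved more than 40 mm or tipped (distance of pepper_mill from where it was at the start of the episode above 0.04 m or angle between pepper_mill's own z axis and vertical above 0.4 rad).
It also fails if it takes over 72 s, if anything falls off the work surface, if the arm or the gripper's body presses on something with over 40 N, if the wrist force passes 120 N, or if a joint passes its speed limit or range.

## Working session

There is one attempt and no reset: what is moved stays moved. The work goes in short steps, Python scripts to look and compute and a tool call to move; the robot and the scene stay as the last step left them, time stands still between calls to the robot, and variables do not carry over. Pictures are saved under pics/ and viewed, about 8 in all and at most 12, crops included, and the job is handed in when it is done.

Besides the shell and the picture viewer there is one more tool, called after "Emit:" as name(argument=value, ...) on one line, values as JSON. jog_arm: Moves the arm, as the interface text tells. Its arguments: {"type":"object","properties":{"targets":{"type":"array","items":{"type":"array"}},"grip_force":{"type":"number"}},"required":["targets"]}

```bash
mkdir -p pics; ls
cat > h.py <<'E'
import numpy as np, cv2
from station import ctrl, optics
from scipy.spatial.transform import Rotation as R
def pose():
    o=ctrl.get_obs(); T=np.eye(4); T[:3,:3]=R.from_euler('xyz',o['eef_rot']).as_matrix(); T[:3,3]=o['ee_pos']; return T
def shot(name):
    T=pose(); c=optics.camera(name)
    C=T@c['mount'] if 'mount' in c else np.linalg.inv(c['world_to_cam'])
    return c,C
def cloud(c,C):
    h,w=c['range_z'].shape; u,v=np.meshgrid(np.arange(w),np.arange(h)); K=c['camera_matrix']; z=c['range_z']
    p=np.stack([(u-K[0,2])/K[0,0]*z,-(v-K[1,2])/K[1,1]*z,-z],-1)
    return p@C[:3,:3].T+C[:3,3]
def save(c,f): cv2.imwrite('pics/'+f,c['img'][:,:,::-1])
E
python3 - <<'E'
from h import *
print(ctrl.get_obs())
for n in('top','side'):
    c,C=shot(n); save(c,n+'0.png'); P=cloud(c,C); np.savez(''+n+'.npz',P=P,img=c['img'],K=c['camera_matrix'],C=C)
    print(n,C.round(3).tolist(),c['camera_matrix'].tolist(),[k for k in c])
a,b=[cv2.imread(f'pics/{n}0.png') for n in('top','side')]
E
```

```text
pics
{'time_s': 0.0, 'qpos': array([-1.33559773e+00,  3.00484350e-01,  1.52158205e+00,  7.21817307e-06,
        1.32069529e+00, -6.66353674e-02]), 'joint_vel': array([ 1.52779786e-03,  4.95166062e-04, -8.18421341e-04,  1.65060619e-05,
        3.75066739e-04, -4.97429205e-04]), 'tau': array([ 1.72353277e-03, -5.31801581e+01, -3.52735054e+01,  7.08469329e-02,
        2.43713718e-02, -1.08839333e-04]), 'ee_pos': array([ 0.16342367, -0.52490808,  0.22387864]), 'eef_rot': array([-1.57071151e+00,  1.16597981e-03, -1.26896410e+00]), 'force': array([ 0.06149489, -0.10080786, -0.34486431]), 'moment': array([-0.06691732,  0.00529738, -0.01976162]), 'grip_width': 0.09386784805772395}
top [[-0.441, 0.863, -0.246, 0.299], [-0.897, -0.425, 0.117, 0.082], [-0.004, 0.272, 0.962, 1.491], [0.0, 0.0, 0.0, 1.0]] [[483.0589070238235, 0.0, 277.82504001203705], [0.0, 483.0589070238235, 204.16628307723872], [0.0, 0.0, 1.0]] ['img', 'range_z', 'camera_matrix', 'world_to_cam']
side [[-0.764, 0.472, -0.44, 0.112], [-0.645, -0.568, 0.512, 0.563], [-0.008, 0.675, 0.738, 1.021], [0.0, 0.0, 0.0, 1.0]] [[488.7286619474735, 0.0, 280.1045920444566], [0.0, 488.7286619474735, 218.85743779752758], [0.0, 0.0, 1.0]] ['img', 'range_z', 'camera_matrix', 'world_to_cam']
```

View pics/top0.png

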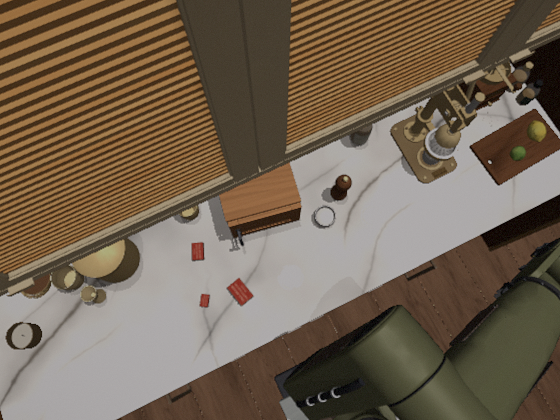

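View pics/side0.png

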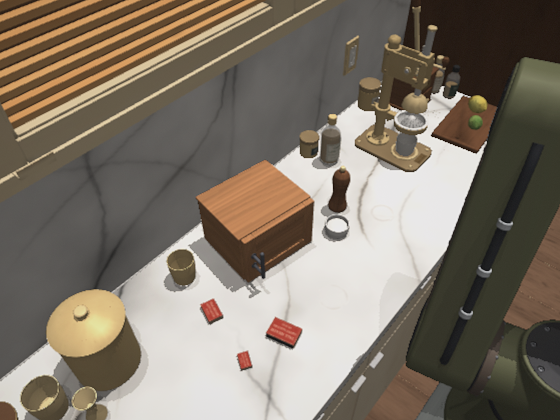

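Run:
```python
import numpy as np, cv2
def rect(p): r=cv2.minAreaRect((p[:,:2]*1000).astype(np.float32)); return r, cv2.boxPoints(r).round(1).tolist()
for n in('top','side'):
    d=np.load(n+'.npz'); P=d['P']; img=d['img']; z=P[...,2]
    m=(abs(z-.16)<.006)&(P[...,0]<1)&(P[...,0]>0.3)
    k,l,s,c=cv2.connectedComponentsWithStats(m.astype(np.uint8))
    i=1+s[1:,4].argmax(); mm=cv2.erode((l==i).astype(np.uint8),np.ones((3,3)))>0
    print(n,'top',z[l==i].mean(),rect(P[l==i]),s[i,4])
    hsv=cv2.cvtColor(img,cv2.COLOR_RGB2HSV)
    red=(((hsv[...,0]<8)|(hsv[...,0]>172))&(hsv[...,1]>150)&(hsv[...,2]>70)&(z<.03)&(z>0.004)).astype(np.uint8)
    k,l,s,c=cv2.connectedComponentsWithStats(red)
    for i in range(1,k):
        if s[i,4]>40 and P[l==i][:,0].max()<1.: 
            q=P[l==i]; q=q[q[:,2]>np.median(q[:,2])-.004]; print(' red',c[i].round(),np.median(q[:,2]).round(4),s[i,4],rect(q))
    # handle: things 0.12-0.142 high near front
```

```text
top top 0.16023345740580835 (((689.1113891601562, -42.981048583984375), (224.02976989746094, 140.5848388671875), 79.787841796875), [[600.0999755859375, -140.8000030517578], [738.4000244140625, -165.6999969482422], [778.0999755859375, 54.79999923706055], [639.7999877929688, 79.69999694824219]]) 2974
 red [197. 251.] 0.014 155 (((652.3173217773438, 191.71719360351562), (33.94508361816406, 52.32887268066406), 71.59957885742188), [[622.0999755859375, 183.89999389648438], [671.7999877929688, 167.39999389648438], [682.5, 199.60000610351562], [632.7999877929688, 216.10000610351562]])
 red [240. 291.] 0.0188 259 (((481.5540771484375, 125.86410522460938), (67.78083801269531, 43.68941879272461), 13.425739288330078), [[443.5, 139.1999969482422], [453.70001220703125, 96.69999694824219], [519.5999755859375, 112.5], [509.3999938964844, 155.0]])
 red [204. 300.] 0.0101 77 (((506.1888732910156, 233.1154327392578), (22.840213775634766, 34.636802673339844), 57.18220138549805), [[485.3999938964844, 232.89999389648438], [514.5999755859375, 214.10000610351562], [526.9000244140625, 233.3000030517578], [49
[... 423 characters left out ...]
393020629883), 68.90692901611328), [[619.4000244140625, 188.8000030517578], [667.2999877929688, 170.3000030517578], [678.9000244140625, 200.3000030517578], [630.9000244140625, 218.8000030517578]])
 red [284. 330.] 0.0186 352 (((477.15185546875, 128.00616455078125), (68.63252258300781, 45.5864372253418), 14.264965057373047), [[438.29998779296875, 141.60000610351562], [449.5, 97.5], [516.0, 114.4000015258789], [504.79998779296875, 158.60000610351562]])
 red [244. 360.] 0.01 106 (((503.0174865722656, 236.58177185058594), (22.16437530517578, 35.654998779296875), 57.39358139038086), [[482.0, 236.89999389648438], [512.0999755859375, 217.60000610351562], [524.0, 236.3000030517578], [494.0, 255.5]])
```

```bash
cat >> h.py <<'E'
M=np.array([.6367,-.0342]); YAW=np.deg2rad(-10.2)
def rot(a): return np.array([[np.cos(a),-np.sin(a)],[np.sin(a),np.cos(a)]])
def hinge(): return M+rot(YAW)@[-.002,-.110]
def dp(th,x,y): return hinge()+rot(YAW+th)@[x,y]   # door-frame point -> world
def shift(xyz,yaw):
    T=pose(); d=T[:3,:3].T@(np.array(xyz)-T[:3,3])*100
    y0=np.arctan2(T[1,0],T[0,0]); t=-(yaw-y0); t=(t+np.pi)%(2*np.pi)-np.pi
    return d.round(2).tolist(), round(t,3)
E
python3 - <<'E'
from h import *
c,C=shot('wrist'); print(c['mount'].round(3).tolist())
d=np.load('side.npz');P=d['P']
for n,(u,v) in dict(salt=(337,228),mill=(340,178),tumbler=(182,265)).items(): print(n,P[v,u].round(3))
print('hinge',hinge(),'handle',dp(0,-.052,.196))
print(shift([.49,.06,.24],np.deg2rad(-100.2)))
E
```

```text
[[1.0, 0.0, -0.0, 0.001], [-0.0, 0.263, -0.965, -0.16], [-0.0, 0.965, 0.263, 0.078], [0.0, 0.0, 0.0, 1.0]]
salt [ 0.563 -0.198  0.029]
mill [ 0.615 -0.271  0.129]
tumbler [0.801 0.149 0.015]
hinge [ 0.61525229 -0.14210735] handle [0.59878272 0.0600034 ]
([-46.15, -1.55, 48.57], np.float64(0.48))
```

Emit:
jog_arm(targets=[[5,[-46.1,-1.5,48.6],0.48],[5,[-46.1,-1.5,48.6],0.48],[5,[-46.1,-1.5,48.6],0.48],[5,[-46.1,-1.5,48.6],0.48],[5,[-46.1,-1.5,48.6],0.48],[5,[-46.1,-1.5,48.6],0.48],[5,[-46.1,-1.5,48.6],0.48],[5,[-46.1,-1.5,48.6],0.48],[5,[-46.1,-1.5,48.6],0.48],[5,[-46.1,-1.5,48.6],0.48]])

```text
time_s: 1.15
ee_pos: [0.406, -0.0905, 0.2358]
eef_rot: [-1.57, -0.0, -1.749]
force: [0.3, -0.2, -0.9]
grip_width: 0.05
```

Emit:
jog_arm(targets=[[5,[-16.3,-0.4,5.6],0],[5,[-16.3,-0.4,5.6],0],[5,[-16.3,-0.4,5.6],0],[5,[-16.3,-0.4,5.6],0],[5,[-16.3,-0.4,5.6],0],[5,[-16.3,-0.4,5.6],0]])

```text
time_s: 1.75
ee_pos: [0.4892, 0.0579, 0.2392]
eef_rot: [-1.572, -0.0, -1.748]
force: [-0.5, 0.3, -0.4]
grip_width: 0.05
```

Run:
```python
from h import *
print(ctrl.get_obs()['ee_pos'],ctrl.get_obs()['joint_vel'].round(3))
c,C=shot('wrist'); save(c,'w1.png'); P=cloud(c,C); np.savez('w1.npz',P=P,img=c['img'],C=C,K=c['camera_matrix'])
z=P[...,2]; m=(abs(z-.16)<.004)
q=P[m]; print(len(q), cv2.minAreaRect((q[:,:2]*1000).astype(np.float32)), q[:,:2].min(0),q[:,:2].max(0))
m=(abs(z-.138)<.004); q=P[m]; print('138',len(q), np.median(q,0) if len(q) else 0)
```

```text
[0.48924478 0.05788022 0.23917896] [-0.029 -0.017  0.011  0.    -0.003 -0.004]
10871 ((634.3009033203125, -31.996063232421875), (223.61122131347656, 23.943260192871094), 79.7578353881836) [ 0.60425065 -0.14398004] [0.66551417 0.07623292]
138 878 [ 0.62142344 -0.01898181  0.13848213]
```

View pics/w1.png

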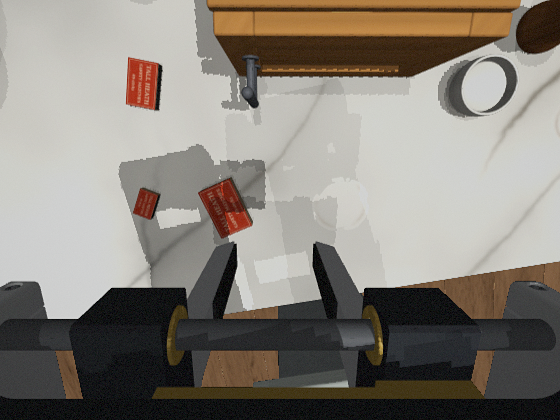

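Run:
```python
from h import *
d=np.load('w1.npz');P=d['P'];z=P[...,2]
for v in range(50,112,5): print(v,[tuple((P[v,u]*1000).round().astype(int)) for u in (246,250,254)])
# front edge fit of door top outer edge: points z~.16, lowest row per column
C=d['C'];K=d['K']
def ray(u,v,h):
    r=C[:3,:3]@np.array([(u-K[0,2])/K[0,0],-(v-K[1,2])/K[1,1],-1]); return C[:3,3]+r*(h-C[2,3])/r[2]
pts=[]
for u in range(230,500,5):
    m=np.where(abs(z[:60,u]-.16)<.004)[0]
    if len(m): pts.append(ray(u,m.max()+.5,.16))
pts=np.array(pts); k=np.polyfit(pts[:,1],pts[:,0],1); print(np.rad2deg(np.arctan(k[0])),k, np.abs(np.polyval(k,pts[:,1])-pts[:,0]).max())
m=(abs(z-.16)<.004)
for v in (20,26,32):
    uu=np.where(m[v])[0]; print(v,uu.min(),uu.max(),ray(uu.min()-.5,v,.16),ray(uu.max()+.5,v,.16))
```

```text
50 [(np.int64(639), np.int64(56), np.int64(121)), (np.int64(638), np.int64(52), np.int64(121)), (np.int64(637), np.int64(49), np.int64(124))]
55 [(np.int64(639), np.int64(57), np.int64(105)), (np.int64(638), np.int64(54), np.int64(106)), (np.int64(638), np.int64(50), np.int64(106))]
60 [(np.int64(636), np.int64(58), np.int64(100)), (np.int64(635), np.int64(55), np.int64(102)), (np.int64(635), np.int64(51), np.int64(100))]
65 [(np.int64(632), np.int64(59), np.int64(100)), (np.int64(631), np.int64(55), np.int64(101)), (np.int64(631), np.int64(52), np.int64(100))]
70 [(np.int64(628), np.int64(60), np.int64(100)), (np.int64(627), np.int64(56), np.int64(103)), (np.int64(627), np.int64(53), np.int64(99))]
75 [(np.int64(624), np.int64(61), np.int64(100)), (np.int64(623), np.int64(57), np.int64(103)), (np.int64(623), np.int64(53), np.int64(99))]
80 [(np.int64(620), np.int64(62), np.int64(100)), (np.int64(619), np.int64(58), np.int64(103)), (np.int64(618), np.int64(54), np.int64(99))]
85 [(np.int64(632), np.int64(69), np.int64(0)), (np.int64(614), np.int64(59), np.int64(102)), (np.int64(614),
[... 350 characters left out ...]
p.int64(129)), (np.int64(598), np.int64(60), np.int64(129)), (np.int64(600), np.int64(57), np.int64(110))]
105 [(np.int64(609), np.int64(74), np.int64(0)), (np.int64(599), np.int64(63), np.int64(84)), (np.int64(598), np.int64(59), np.int64(83))]
110 [(np.int64(602), np.int64(75), np.int64(2)), (np.int64(602), np.int64(70), np.int64(1)), (np.int64(601), np.int64(65), np.int64(-1))]
10.364203596923495 [0.18288861 0.62754123] 0.0005818165387911911
20 213 510 [0.65215328 0.07387114 0.16      ] [ 0.61430351 -0.1372415   0.16      ]
26 213 509 [0.64844494 0.07475245 0.16      ] [ 0.61054111 -0.13665486  0.16      ]
32 213 508 [0.64470107 0.07564221 0.16      ] [ 0.60674266 -0.13606261  0.16      ]
```

```bash
sed -i 's/^M=.*/M=np.array([.6395,-.0330]); YAW=np.deg2rad(-10.36)/' h.py
python3 - <<'E'
from h import *
h=dp(0,-.052,.196); print(h,hinge()); print(shift([*h,.127],YAW-np.pi/2))
E
```

```text
[0.60184594 0.06130892] [ 0.61775104 -0.14084703]
([-2.39, 11.23, 11.02], np.float64(0.002))
```

Emit:
jog_arm(targets=[[4,[-2.4,0,5],0],[4,[-2.4,0,10],0],[4,[-2.4,0,11],0],[4,[-2.4,4,11],0],[4,[-2.4,8,11],0],[4,[-2.4,11.2,11],0],[4,[-2.4,11.2,11],0],[4,[-2.4,11.2,11],0]])

```text
time_s: 2.6
ee_pos: [0.6023, 0.0611, 0.1288]
eef_rot: [-1.57, 0.0, -1.75]
force: [-0.6, -0.1, 1.0]
grip_width: 0.0401
```

Emit:
jog_arm(targets=[[0,[0,0,0],0],[0,[0,0,0],0],[0,[0,0,0],0],[0,[0,0,0],0],[0,[0,0,0],0]], grip_force=15)

```text
time_s: 3.1
ee_pos: [0.6021, 0.0612, 0.1282]
eef_rot: [-1.57, -0.001, -1.749]
force: [-1.7, -6.6, 3.5]
grip_width: 0.0093
```

Emit:
jog_arm(targets=[[0,[0.2,0,-0.6],-0.03],[0,[0.4,0,-1.3],-0.065],[0,[0.6,0,-1.9],-0.1],[0,[0.84,0,-2.5],-0.13],[0,[1.1,0,-3.1],-0.165],[0,[1.4,0,-3.8],-0.2],[0,[1.6,0,-4.15],-0.22],[0,[1.8,0,-4.5],-0.24],[0,[1.8,0,-4.5],-0.24]])

```text
time_s: 4.0
ee_pos: [0.5547, 0.0518, 0.1282]
eef_rot: [-1.57, -0.001, -1.508]
force: [2.6, -5.5, 2.8]
grip_width: 0.0096
```

Emit:
jog_arm(targets=[[0,[0.1,0,-0.2],-0.01],[0,[0.1,0,-0.4],-0.02],[0,[0.15,0,-0.5],-0.025],[0,[0.15,0,-0.5],-0.025]])

```text
time_s: 4.4
ee_pos: [0.5509, 0.0505, 0.1282]
eef_rot: [-1.567, -0.0, -1.484]
force: [9.1, -2.6, 1.2]
grip_width: 0.0095
```

Run:
```python
from h import *
o=ctrl.get_obs(); print(o['force'].round(1),o['ee_pos'],o['eef_rot'])
r=o['ee_pos'][:2]-hinge(); print('theta',np.arctan2(r[1],r[0])-np.arctan2(.196,-.052)-YAW, np.hypot(*r))
```

```text
[ 9.1 -2.6  1.2] [0.55085386 0.05047276 0.12823653] [-1.56698424e+00 -1.98841327e-04 -1.48353314e+00]
theta 0.25785762911169774 0.20267830663978967
```

Emit:
jog_arm(targets=[[0,[0,0,0.15],0],[0,[0,0,0.15],0],[4,[0,0,0.1],0],[4,[0,0,0.1],0],[4,[0,0,0.1],0],[4,[0,-4,0.1],0],[4,[0,-8,0.1],0],[0,[0,-9,0.1],0],[0,[0,-9,0.1],0]])

```text
time_s: 5.3
ee_pos: [0.551, 0.0507, 0.2187]
eef_rot: [-1.568, -0.0, -1.484]
force: [0.2, -0.5, -0.2]
grip_width: 0.0273
```

Run:
```python
from h import *
print(ctrl.get_obs()['ee_pos'],ctrl.get_obs()['grip_width'])
c,C=shot('wrist'); save(c,'w2.png'); P=cloud(c,C); np.savez('w2.npz',P=P,img=c['img'],C=C,K=c['camera_matrix'])
th=.25
print('pad pred',dp(th,.029,.175), shift([*dp(th,.018,.175),.217],YAW+th-np.pi/2))
```

```text
[0.55103927 0.05070096 0.21873211] 0.027270373484772122
pad pred [0.63458414 0.03573906] ([2.2, -0.0, 7.15], np.float64(0.018))
```

View pics/w2.png

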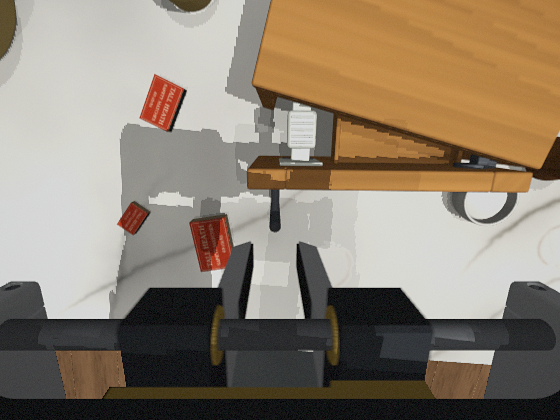

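Run:
```python
from h import *
d=np.load('w2.npz');P=d['P'];img=d['img'];z=P[...,2]
hsv=cv2.cvtColor(img,cv2.COLOR_RGB2HSV)
w=(hsv[...,1]<60)&(hsv[...,2]>150)&(z>.11)&(z<.15); w[:, :270]=0; w[:,335:]=0
ys,xs=np.where(w); q=P[w]; print(len(q),np.median(q,0),cv2.minAreaRect((q[:,:2]*1000).astype(np.float32)))
C=d['C'];K=d['K']
def ray(u,v,h):
    r=C[:3,:3]@np.array([(u-K[0,2])/K[0,0],-(v-K[1,2])/K[1,1],-1]); return C[:3,3]+r*(h-C[2,3])/r[2]
for e in('out','in'):
  pts=[]
  for u in list(range(340,450,5)):
    m=np.where(abs(z[150:200,u]-.16)<.004)[0]+150
    if len(m): pts.append(ray(u,m.max()+.5 if e=='out' else m.min()-.5,.16))
  pts=np.array(pts); k=np.polyfit(pts[:,1],pts[:,0],1); a=-np.arctan(k[0]); print(e,a-YAW,k)
  h=hinge(); nx=np.array([np.cos(a),np.sin(a)]); print('  door-frame x of face', ((pts[:,:2]-h)@nx).mean())
for v in (110,120,128,135,145): print(v,P[v,302].round(4))
```

```text
1383 [0.63324394 0.03538472 0.13199701] ((631.8062133789062, 35.040374755859375), (48.048221588134766, 33.988975524902344), 3.5846469402313232)
out 0.25554032120198433 [-0.0748636   0.59282567]
  door-frame x of face -0.014340921343836376
in 0.2530874138539453 [-0.07239739  0.60910963]
  door-frame x of face 0.0015514878151828948
110 [0.65   0.0366 0.1301]
120 [0.6422 0.0358 0.1315]
128 [0.636  0.0353 0.1333]
135 [0.6306 0.0347 0.1338]
145 [0.6227 0.0335 0.1305]
```

Emit:
jog_arm(targets=[[0,[1.1,0,3.6],0.02],[0,[2.2,0,7.3],0.02],[0,[2.2,0,7.3],0.02],[0,[2.2,3,7.3],0.02],[0,[2.2,5.7,7.3],0.02],[0,[2.2,5.7,7.3],0.02]])

```text
time_s: 5.95
ee_pos: [0.6228, 0.0351, 0.1553]
eef_rot: [-1.58, 0.001, -1.504]
force: [0.1, 0.5, 0.5]
grip_width: 0.0004
```

Emit:
jog_arm(targets=[[0,[0,0.4,0],0],[0,[0,0.8,0],0],[0,[0,0.9,0],0],[0,[0,0.9,0],0]])

```text
time_s: 6.35
ee_pos: [0.6254, 0.035, 0.1521]
eef_rot: [-1.57, -0.0, -1.504]
force: [-0.3, -0.2, 0.1]
grip_width: 0.0008
```

Emit:
jog_arm(targets=[[0,[0,0.2,0],0],[0,[0,0.4,0],0],[0,[0,0.5,0],0],[0,[0,0.5,0],0],[0,[0,0.5,0],0]])

```text
time_s: 6.85
ee_pos: [0.6257, 0.0349, 0.1473]
eef_rot: [-1.569, -0.0, -1.504]
force: [0.6, -0.9, 6.3]
grip_width: 0.0002
```

Emit:
jog_arm(targets=[[0,[0,0.1,0],0],[0,[0,0.15,0],0],[0,[0,0.15,0],0],[0,[0,0.15,0],0]])

```text
time_s: 7.25
ee_pos: [0.6258, 0.0348, 0.1461]
eef_rot: [-1.569, -0.0, -1.504]
force: [-0.6, -1.7, 7.9]
grip_width: 0.0008
```

```bash
cat > tab.py <<'E'
from h import *
import sys
xd,yd,z=map(float,sys.argv[1:4]); off=float(sys.argv[4])
for t in map(float,sys.argv[5:]): s,a=shift([*dp(t,xd,yd),z],YAW+t+off); print(t,s,a)
o=ctrl.get_obs(); r=rot(YAW).T@(o['ee_pos'][:2]-hinge()); print('now hinge0 frame',r.round(4))
E
python3 tab.py .008 .175 .146 -1.5708 .254 .27 .3 .35 .4 .5 .6 .7 .8
```

```text
0.254 [-0.03, 0.01, -1.29] -0.006
0.27 [-0.04, 0.01, -1.57] -0.022
0.3 [-0.04, 0.01, -2.1] -0.052
0.35 [-0.01, 0.0, -2.97] -0.102
0.4 [0.06, 0.0, -3.84] -0.152
0.5 [0.33, -0.0, -5.57] -0.252
0.6 [0.78, -0.0, -7.27] -0.352
0.7 [1.39, -0.01, -8.91] -0.452
0.8 [2.16, -0.01, -10.48] -0.552
now hinge0 frame [-0.0236  0.1743]
```

Emit:
jog_arm(targets=[[0,[0,0,-0.6],0],[0,[0,0,-1.1],0],[0,[0,0,-1.4],-0.01],[0,[0,0,-1.7],-0.03],[0,[0,0,-2.1],-0.05],[0,[0,0,-2.5],-0.075],[0,[0,0,-3.0],-0.1],[0,[0,0,-3.4],-0.125],[0,[0.05,0,-3.8],-0.15]])

```text
time_s: 8.15
ee_pos: [0.5879, 0.032, 0.1461]
eef_rot: [-1.569, -0.001, -1.353]
force: [1.6, -0.7, 7.3]
grip_width: 0.0005
```

```bash
python3 tab.py .008 .175 .146 -1.5708 .4 .5 .6 .7 .8 .9 1.0 1.1 1.2 1.3 1.4 1.5
```

```text
0.4 [0.02, 0.01, -0.04] -0.001
0.5 [0.03, 0.0, -1.79] -0.101
0.6 [0.21, -0.0, -3.53] -0.201
0.7 [0.57, -0.01, -5.25] -0.301
0.8 [1.1, -0.01, -6.92] -0.401
0.9 [1.79, -0.01, -8.53] -0.501
1.0 [2.64, -0.02, -10.06] -0.601
1.1 [3.63, -0.02, -11.5] -0.701
1.2 [4.77, -0.02, -12.83] -0.801
1.3 [6.03, -0.02, -14.04] -0.901
1.4 [7.41, -0.03, -15.12] -1.001
1.5 [8.89, -0.03, -16.06] -1.101
now hinge0 frame [-0.0605  0.1646]
```

Emit:
jog_arm(targets=[[0,[0,0,-0.9],-0.05],[0,[0,0,-1.8],-0.1],[0,[0.1,0,-2.7],-0.15],[0,[0.2,0,-3.5],-0.2],[0,[0.4,0,-4.4],-0.25],[0,[0.6,0,-5.2],-0.3],[0,[1.1,0,-6.9],-0.4],[0,[1.8,0,-8.5],-0.5],[0,[2.6,0,-10.1],-0.6],[0,[3.6,0,-11.5],-0.7]])

```text
time_s: 9.15
ee_pos: [0.483, -0.0283, 0.146]
eef_rot: [-1.569, -0.002, -0.65]
force: [2.2, -1.1, 6.1]
grip_width: 0.0004
```

```bash
python3 tab.py .008 .175 .146 -1.5708 1.0 1.1 1.2 1.3 1.4 1.5
```

```text
1.0 [0.21, 0.0, 1.77] 0.102
1.1 [0.04, -0.0, 0.02] 0.002
1.2 [0.05, -0.0, -1.73] -0.098
1.3 [0.23, -0.01, -3.47] -0.198
1.4 [0.58, -0.01, -5.18] -0.298
1.5 [1.1, -0.01, -6.86] -0.398
now hinge0 frame [-0.1528  0.0865]
```

Emit:
jog_arm(targets=[[0,[0,0,-0.9],-0.05],[0,[0,0,-1.7],-0.1],[0,[0.1,0,-2.6],-0.15],[0,[0.2,0,-3.5],-0.2],[0,[0.4,0,-4.3],-0.25],[0,[0.6,0,-5.2],-0.3],[0,[0.8,0,-6.0],-0.35],[0,[0.8,0,-6.0],-0.35],[0,[0.8,-1,-5.5],-0.35],[0,[0.8,-5,-5],-0.35]])

```text
time_s: 10.15
ee_pos: [0.4575, -0.0719, 0.1932]
eef_rot: [-1.571, 0.006, -0.304]
force: [1.2, 0.4, -0.0]
grip_width: 0.0007
```

Emit:
jog_arm(targets=[[6.5,[0,-4,4],0],[6.5,[0,-5,8],0],[6.5,[0,-5,12],0],[6.5,[0,-5,12],0],[6.5,[0,-5,12],0]])

```text
time_s: 10.65
ee_pos: [0.4946, 0.0427, 0.2451]
eef_rot: [-1.571, 0.0, -0.302]
force: [-0.7, -0.3, -0.1]
grip_width: 0.0367
```

Run:
```python
from h import *
o=ctrl.get_obs();print(o['ee_pos'],o['eef_rot'],o['grip_width'],o['qpos'].round(2))
c,C=shot('wrist'); save(c,'w3.png'); P=cloud(c,C); np.savez('w3.npz',P=P,img=c['img'],C=C,K=c['camera_matrix'])
c,C=shot('top'); save(c,'t3.png'); P=cloud(c,C); np.savez('t3.npz',P=P,img=c['img'])
print(shift([.651,.193,.16],np.deg2rad(-19)))
```

```text
[0.49459661 0.04271619 0.24508632] [-1.57100701e+00  3.60870898e-04 -3.02161994e-01] 0.03667982076400598 [ 0.01  0.16  1.64 -0.    1.34  0.31]
([10.39, 8.5, 19.15], np.float64(0.027))
```

View pics/w3.png

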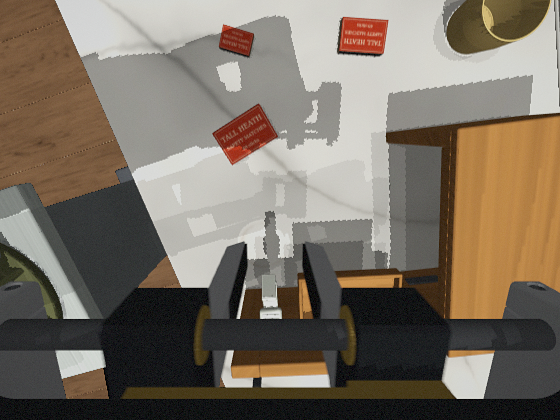

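Run:
```python
from h import *
d=np.load('w3.npz');P=d['P'];img=d['img'];z=P[...,2]
hsv=cv2.cvtColor(img,cv2.COLOR_RGB2HSV)
m=(((hsv[...,0]<10)|(hsv[...,0]>170))&(hsv[...,1]>120)&(z>.009)&(z<.02)).astype(np.uint8); m[:,:330]=0;m[:,400:]=0;m[70:]=0
q=P[m>0];print(len(q),np.median(q[:,2]),cv2.minAreaRect((q[:,:2]*1000).astype(np.float32)))
d=np.load('t3.npz');P=d['P'];z=P[...,2]
m=(abs(z-.16)<.006)&(P[...,0]<.60)&(P[...,1]<.05)&(P[...,1]>-.2)
q=P[m];print(len(q),cv2.minAreaRect((q[:,:2]*1000).astype(np.float32)),q[:,:2].min(0),q[:,:2].max(0))
```

```text
1473 0.014042859038021493 ((653.3060302734375, 192.93017578125), (36.1361198425293, 54.18219757080078), 68.8707046508789)
397 ((502.28717041015625, -120.23517608642578), (16.727413177490234, 201.873046875), 75.5759506225586) [ 0.40471638 -0.15087696] [ 0.59955146 -0.08836691]
```

Run:
```python
from h import *
print(shift([.6533,.1929,.022],np.deg2rad(-21)))
```

```text
([10.62, 22.3, 19.21], np.float64(0.062))
```

Emit:
jog_arm(targets=[[7.2,[10.6,10,19.2],0.06],[7.2,[10.6,10,19.2],0.06],[7.2,[10.6,10,19.2],0.06],[7.2,[10.6,10,19.2],0.06],[7.2,[10.6,10,19.2],0.06],[7.2,[10.6,10,19.2],0.06],[7.2,[10.6,15,19.2],0.06],[7.2,[10.6,18,19.2],0.06],[7.2,[10.6,18,19.2],0.06]])

```text
time_s: 11.65
ee_pos: [0.6513, 0.1914, 0.0611]
eef_rot: [-1.575, 0.006, -0.366]
force: [-1.4, -0.2, -0.1]
grip_width: 0.072
```

Run:
```python
from h import *
print(ctrl.get_obs()['grip_width'],shift([.6533,.1929,.022],np.deg2rad(-21)))
```

```text
0.0720225167043869 ([0.16, 3.91, 0.23], np.float64(0.001))
```

Emit:
jog_arm(targets=[[7.2,[0,2,0],0],[7.2,[0,4.2,0],0],[7.2,[0,4.2,0],0],[7.2,[0,4.2,0],0]])

```text
time_s: 12.05
ee_pos: [0.6541, 0.193, 0.0254]
eef_rot: [-1.57, -0.002, -0.365]
force: [0.3, 0.7, -0.4]
grip_width: 0.0721
```

Emit:
jog_arm(targets=[[3,[0,0,0],0],[3,[0,0,0],0],[3,[0,0,0],0],[3,[0,0,0],0],[3,[0,0,0],0]], grip_force=8)

```text
time_s: 12.55
ee_pos: [0.6538, 0.1935, 0.0243]
eef_rot: [-1.57, -0.001, -0.364]
force: [-2.3, -0.9, 7.0]
grip_width: 0.0537
```

Emit:
jog_arm(targets=[[3,[0,-5,0],0],[3,[0,-10,0],0],[3,[0,-15,0],0],[3,[0,-20,0],0],[3,[0,-20,0],0],[3,[0,-20,0],0]])

```text
time_s: 13.15
ee_pos: [0.6534, 0.1936, 0.2241]
eef_rot: [-1.57, -0.002, -0.364]
force: [0.1, -0.3, -1.3]
grip_width: 0.0541
```

Run:
```python
from h import *
print(dp(1.5,.032,.085),ctrl.get_obs()['grip_width'],shift([*dp(1.5,.102,.085),.225],YAW+1.5-np.pi/2))
```

```text
[ 0.54339441 -0.08869254] 0.05405975829816911 ([-1.02, -0.12, -23.34], np.float64(-0.112))
```

Emit:
jog_arm(targets=[[3,[-1,0,-23.3],-0.11],[3,[-1,0,-23.3],-0.11],[3,[-1,0,-23.3],-0.11],[3,[-1,0,-23.3],-0.11],[3,[-1,0,-23.3],-0.11],[3,[-1,0,-23.3],-0.11],[3,[-1,0,-23.3],-0.11],[3,[-1,0,-23.3],-0.11]])

```text
time_s: 13.95
ee_pos: [0.5611, -0.0198, 0.2221]
eef_rot: [-1.571, 0.001, -0.253]
force: [-0.2, 0.7, 0.3]
grip_width: 0.054
```

Run:
```python
from h import *
o=ctrl.get_obs();print(o['ee_pos'],o['eef_rot'],o['grip_width'])
c,C=shot('wrist'); save(c,'w4.png'); P=cloud(c,C); np.savez('w4.npz',P=P,img=c['img'],C=C,K=c['camera_matrix'])
```

```text
[ 0.56109028 -0.01979466  0.22214542] [-1.57085743e+00  1.42453972e-03 -2.53165612e-01] 0.053962680177977604
```

View pics/w4.png

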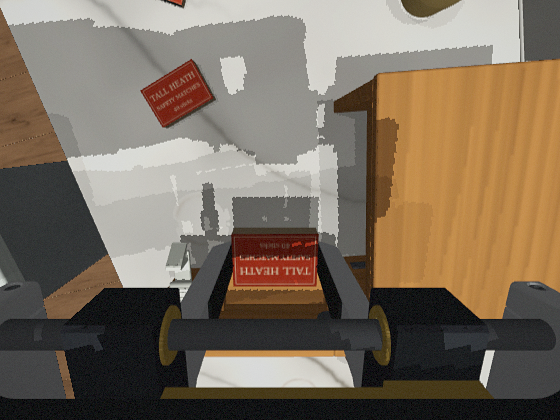

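Run:
```python
from h import *
for f in('w3','w4'):
    d=np.load(f+'.npz');P=d['P'];z=P[...,2]
    q=P[abs(z-.16)<.004]; q=q[(q[:,0]<.6)&(q[:,1]<-.05)&(q[:,1]>-.2)]
    if len(q)>30:
        r=cv2.fitLine(q[:,:2].astype(np.float32),cv2.DIST_HUBER,0,.001,.001).ravel(); a=np.arctan2(-r[1],-r[0])if r[0]>0 else np.arctan2(r[1],r[0])
        th=a-np.pi/2-YAW; n=rot(YAW+th).T; print(f,len(q),'theta',th,'x range',np.percentile((q[:,:2]-hinge())@n[0],[2,50,98]),'y',np.percentile((q[:,:2]-hinge())@n[1],[1,99]))
    for th in(1.46,1.5):
        L=(P[...,:2]-hinge())@rot(YAW+th)
        m=(abs(z-.111)<.004)&(L[...,0]>0)&(L[...,0]<.09)&(L[...,1]>0)&(L[...,1]<.16)
        if m.sum(): print(th,f,m.sum(),'lip x',np.percentile(L[m][:,0],[2,25,50,75,98]).round(4),'y',np.percentile(L[m][:,1],[1,50,99]).round(4))
        m=(abs(z-.098)<.003)&(L[...,0]>0)&(L[...,0]<.09)&(L[...,1]>0)&(L[...,1]<.16)
        if m.sum(): print('   floor',m.sum(),'x',np.percentile(L[m][:,0],[2,50,98]).round(4),'y',np.percentile(L[m][:,1],[1,50,99]).round(4))
```

```text
w3 1451 theta 1.4926019276529139 x range [-0.01666175 -0.00726472 -0.00102272] y [0.11889496 0.21473473]
1.46 w3 505 lip x [0.0148 0.0528 0.0624 0.0643 0.0664] y [0.0285 0.0774 0.1437]
   floor 927 x [0.0049 0.0479 0.0661] y [0.0312 0.0766 0.1426]
1.5 w3 505 lip x [0.0204 0.0559 0.0653 0.0672 0.0682] y [0.0263 0.0748 0.1414]
   floor 927 x [0.01   0.0507 0.0679] y [0.0291 0.0744 0.1413]
w4 836 theta 1.4996202553659266 x range [-0.01515106 -0.01186712 -0.00861305] y [0.02167335 0.14578016]
1.46 w4 22 lip x [0.0001 0.0007 0.002  0.004  0.0063] y [0.0275 0.0296 0.139 ]
   floor 1488 x [0.0003 0.0092 0.024 ] y [0.0313 0.0805 0.1359]
1.5 w4 108 lip x [0.     0.0001 0.0004 0.0019 0.0084] y [0.0273 0.0853 0.1402]
   floor 1738 x [0.0007 0.011  0.0264] y [0.0308 0.0832 0.1358]
```

```bash
python3 tab.py .032 .085 .124 -1.5708 1.5
```

```text
1.5 [0.02, 9.83, -7.13] -0.001
now hinge0 frame [-0.0775  0.1091]
```

Emit:
jog_arm(targets=[[3,[0,0,-3.5],0],[3,[0,0,-7.1],0],[3,[0,0,-7.1],0],[3,[0,3,-7.1],0],[3,[0,6,-7.1],0],[3,[0,8,-7.1],0],[3,[0,9,-7.1],0],[3,[0,9.5,-7.1],0],[3,[0,9.5,-7.1],0],[3,[0,9.5,-7.1],0]])

```text
time_s: 15.0
ee_pos: [0.5437, -0.0893, 0.129]
eef_rot: [-1.571, -0.001, -0.254]
force: [-0.6, -1.2, 0.1]
grip_width: 0.0538
```

```bash
python3 tab.py .032 .085 .124 -1.5708 1.5;python3 -c "
from h import *;o=ctrl.get_obs();print(o['force'],o['ee_pos'])"
```

```text
1.5 [-0.05, 0.5, 0.05] -0.002
now hinge0 frame [-0.0821  0.0374]
[-0.56891077 -1.24381504  0.09281444] [ 0.54371162 -0.08925796  0.12899073]
```

Emit:
jog_arm(targets=[[3,[0,0.3,0],0],[3,[0,0.5,0],0],[3,[0,0.5,0],0],[6.4,[0,0.5,0],0],[6.4,[0,0.5,0],0],[6.4,[0,0.5,0],0]])

```text
time_s: 15.6
ee_pos: [0.5432, -0.0894, 0.1232]
eef_rot: [-1.571, -0.0, -0.254]
force: [-0.6, -0.4, 0.0]
grip_width: 0.064
```

Emit:
jog_arm(targets=[[6.4,[0,-1,0],0],[6.4,[0,-4,0],0],[6.4,[0,-8,0],0],[6.4,[0,-11,4],0],[6.4,[0,-11,8],0],[6.4,[0,-11,12],0],[6.4,[0,-11,12],0],[6.4,[0,-11,12],0]])

```text
time_s: 16.4
ee_pos: [0.5733, 0.0272, 0.2335]
eef_rot: [-1.571, -0.0, -0.252]
force: [0.2, 0.3, -0.6]
grip_width: 0.0641
```

Run:
```python
from h import *
o=ctrl.get_obs();print(o['ee_pos'],o['grip_width'])
c,C=shot('wrist'); save(c,'w5.png'); P=cloud(c,C); z=P[...,2]
L=(P[...,:2]-hinge())@rot(YAW+1.5)
m=(z>.105)&(z<.12)&(L[...,0]>0.003)&(L[...,0]<.062)&(L[...,1]>.033)&(L[...,1]<.137)
print(m.sum(),np.median(z[m]),np.median(L[m],0),cv2.minAreaRect((L[m]*1000).astype(np.float32)))
```

```text
[0.57327029 0.02718454 0.23352055] 0.06409345548241131
835 0.11176640025142537 [0.04219723 0.0839373 ] ((40.42683792114258, 83.45043182373047), (54.010711669921875, 18.380380630493164), 89.75202178955078)
```

View pics/w5.png

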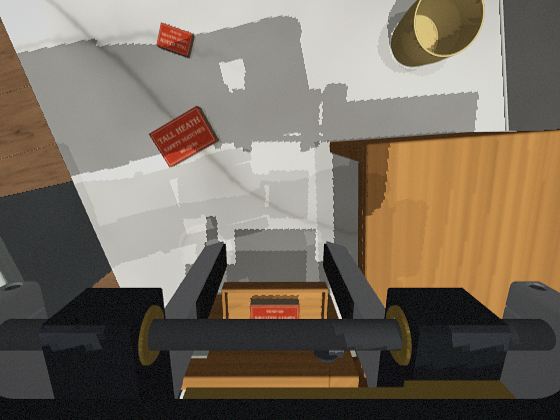

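```bash
python3 tab.py -.055 .14 .235 -1.5708 1.5
```

```text
1.5 [-5.48, -0.15, -20.6] -0.002
now hinge0 frame [-0.0739  0.1565]
```

Emit:
jog_arm(targets=[[0,[-5.5,0,-5],0],[0,[-5.5,0,-10],0],[0,[-5.5,0,-15],0],[0,[-5.5,0,-20],0],[0,[-5.5,0,-20.6],0],[0,[-5.5,0,-20.6],0],[0,[-5.5,4,-20.6],0],[0,[-5.5,8,-20.6],0],[0,[-5.5,10,-20.6],0],[0,[-5.5,10,-20.6],0]])

```text
time_s: 17.45
ee_pos: [0.4671, -0.1583, 0.1309]
eef_rot: [-1.57, 0.005, -0.254]
force: [-0.6, 0.9, 0.2]
grip_width: 0.0007
```

```bash
python3 tab.py -.025 .14 .135 -1.5708 1.5 1.4 1.3 1.2 1.1 1.0 .9 .8 .7 .6; python3 -c "
from h import *;o=ctrl.get_obs();print(o['force'],o['ee_pos'],o['grip_width'])"
```

```text
1.5 [0.15, -0.41, 2.94] -0.003
1.4 [-0.03, -0.41, 4.35] 0.097
1.3 [-0.08, -0.41, 5.77] 0.197
1.2 [0.02, -0.41, 7.19] 0.297
1.1 [0.27, -0.41, 8.59] 0.397
1.0 [0.65, -0.41, 9.96] 0.497
0.9 [1.16, -0.41, 11.29] 0.597
0.8 [1.8, -0.41, 12.55] 0.697
0.7 [2.57, -0.41, 13.75] 0.797
0.6 [3.46, -0.42, 14.86] 0.897
now hinge0 frame [-0.1451 -0.0443]
[-0.57433913  0.92430498  0.24480061] [ 0.46705815 -0.15829138  0.13088032] 0.000689280317202405
```

Emit:
jog_arm(targets=[[0,[0.1,0,2.0],0],[0,[0.1,0,2.9],0],[0,[0,0,3.6],0.05],[0,[0,0,4.4],0.1],[0,[-0.1,0,5.1],0.15],[0,[-0.1,0,5.8],0.2],[0,[0,0,6.5],0.25],[0,[0,0,7.2],0.3],[0,[0.1,0,7.9],0.35],[0,[0.3,0,8.6],0.4]])

```text
time_s: 18.45
ee_pos: [0.4932, -0.0761, 0.1344]
eef_rot: [-1.57, -0.001, -0.656]
force: [-1.5, -0.1, -0.2]
grip_width: 0.0004
```

```bash
python3 tab.py -.025 .14 .135 -1.5708 1.1 1.0 .9 .8 .7 .6 .5 .4 .3 .2
```

```text
1.1 [-0.17, -0.06, -0.09] -0.004
1.0 [-0.35, -0.06, 1.32] 0.096
0.9 [-0.4, -0.06, 2.74] 0.196
0.8 [-0.3, -0.06, 4.15] 0.296
0.7 [-0.06, -0.06, 5.56] 0.396
0.6 [0.32, -0.06, 6.93] 0.496
0.5 [0.83, -0.06, 8.25] 0.596
0.4 [1.47, -0.06, 9.52] 0.696
0.3 [2.24, -0.05, 10.72] 0.796
0.2 [3.12, -0.05, 11.83] 0.896
now hinge0 frame [-0.1342  0.0413]
```

Emit:
jog_arm(targets=[[0,[-0.3,0,0.7],0.05],[0,[-0.4,0,1.4],0.1],[0,[-0.4,0,2.8],0.2],[0,[-0.3,0,4.2],0.3],[0,[-0.1,0,5.6],0.4],[0,[0.3,0,6.9],0.5],[0,[0.8,0,8.2],0.6],[0,[1.1,0,8.9],0.65],[0,[1.5,0,9.5],0.7],[0,[1.5,0,9.5],0.7]])

```text
time_s: 19.45
ee_pos: [0.5632, -0.0097, 0.1341]
eef_rot: [-1.57, -0.0, -1.354]
force: [-0.8, 0.7, -0.6]
grip_width: 0.0009
```

```bash
python3 tab.py -.025 .14 .135 -1.5708  .4 .35 .3 .2 .1 0 -.03
```

```text
0.4 [-0.01, -0.09, -0.03] -0.002
0.35 [-0.12, -0.09, 0.68] 0.048
0.3 [-0.2, -0.08, 1.38] 0.098
0.2 [-0.24, -0.08, 2.81] 0.198
0.1 [-0.14, -0.08, 4.22] 0.298
0.0 [0.1, -0.08, 5.62] 0.398
-0.03 [0.2, -0.08, 6.04] 0.428
now hinge0 frame [-0.0773  0.1192]
```

Emit:
jog_arm(targets=[[0,[-0.1,0,0.7],0.05],[0,[-0.2,0,1.4],0.1],[0,[-0.2,0,2.1],0.15],[0,[-0.2,0,2.8],0.2],[0,[-0.2,0,3.5],0.25],[0,[-0.1,0,4.2],0.3],[0,[0,0,4.6],0.33],[0,[0,0,5.0],0.36],[0,[0.1,0,5.3],0.38],[0,[0.1,0,5.6],0.4]])

```text
time_s: 20.45
ee_pos: [0.6176, 0.0008, 0.1336]
eef_rot: [-1.57, -0.0, -1.754]
force: [-1.0, -0.6, 1.0]
grip_width: 0.0003
```

Emit:
jog_arm(targets=[[0,[0,0,0.2],0],[0,[0,0,0.3],0],[0,[0,0,0.3],0]])

```text
time_s: 20.75
ee_pos: [0.6179, 0.0008, 0.1336]
eef_rot: [-1.578, -0.001, -1.753]
force: [-29.8, 2.7, 15.9]
grip_width: 0.0009
```

```bash
python3 tab.py -.024 .14 .135 -1.5708 0
```

```text
0.0 [-0.06, -0.14, 0.14] -0.002
now hinge0 frame [-0.0254  0.1394]
```

Emit:
jog_arm(targets=[[0,[0,0,-0.3],0],[0,[0,0,-3],0],[0,[0,0,-7],0],[0,[0,-3,-10],0],[0,[0,-7,-12],0],[0,[0,-10,-13],0],[0,[0,-10,-13],0],[0,[0,-10,-13],0]])

```text
time_s: 21.55
ee_pos: [0.4927, 0.0241, 0.2335]
eef_rot: [-1.569, 0.0, -1.754]
force: [-0.5, 0.0, 0.4]
grip_width: 0.0007
```

Run:
```python
from h import *
o=ctrl.get_obs();print(o['ee_pos'],o['force'].round(1),o['time_s'])
c,C=shot('wrist'); save(c,'w6.png'); P=cloud(c,C); z=P[...,2];K=c['camera_matrix']
def ray(u,v,h):
    r=C[:3,:3]@np.array([(u-K[0,2])/K[0,0],-(v-K[1,2])/K[1,1],-1]); return C[:3,3]+r*(h-C[2,3])/r[2]
pts=[]
for u in range(150,500,5):
    m=np.where(abs(z[:120,u]-.16)<.004)[0]
    if len(m): pts.append(ray(u,m.max()+.5,.16))
pts=np.array(pts);k=np.polyfit(pts[:,1],pts[:,0],1);print('door theta',-np.arctan(k[0])-YAW,k,len(pts))
s,S=shot('side'); save(s,'s6.png'); Q=cloud(s,S)
hsv=cv2.cvtColor(s['img'],cv2.COLOR_RGB2HSV); zz=Q[...,2]
old=np.load('side.npz')
for n,(u,v) in dict(salt=(337,228),mill=(340,178),tumbler=(182,265)).items():
    a=s['img'][v-15:v+15,u-15:u+15].astype(int); b=old['img'][v-15:v+15,u-15:u+15].astype(int); print(n,abs(a-b).mean())
canvas=np.hstack([cv2.resize(c['img'],(400,300)),cv2.resize(s['img'],(400,300))]); save({'img':canvas},'f6.png')
```

```text
[0.49271937 0.02410814 0.23345781] [-0.5  0.   0.4] 21.55
door theta 0.00516371771683119 [0.17748148 0.62864407] 64
salt 16.880370370370372
mill 108.8962962962963
tumbler 0.9485185185185185
```

View pics/f6.png

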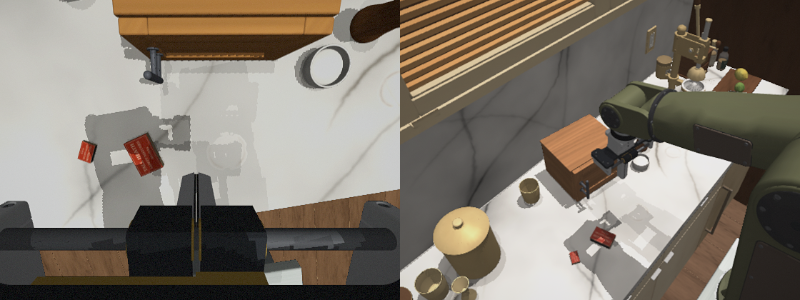

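```bash
python3 -c "
from h import *;print(ctrl.hand_in())"
```

```text
the job is handed in; nothing more can be done
None
```

The matchbox is in the door rack, the door is shut again, and the job was handed in at about 22 s of the 72 s allowed; it gave no verdict.

**What I did**
- I pulled the door to about 0.26 rad until the catch stopped it.
- I pressed the catch with the closed fingertips (about 8 N) and drew the door past it, then opened it to about 1.5 rad.
- I picked up the middle-sized matchbox (measured 36 x 54 x 14 mm), laid it in the rack and let go. I then pushed the door shut and backed the arm clear.

**Last checks**
- **Matchbox:** before closing it lay flat and roughly central in the rack, its top at 112 mm as expected. I could not see it after the door was shut.
- **Door:** measured at about 0.005 rad after a push of about 30 N against the stop.
- **Catch:** I did not check separately that it sprang back up; it is hidden when the door is shut.
- **Objects outside:** the tumbler's patch in the side view is unchanged, and the pepper mill and salt cellar look in place in the last wrist picture. My side-view pixel comparison for those two disagreed (large differences), because the arm partly blocked that view.
- **Tin and bottle:** I took no measurement of them. The fingers never went near the back of the cupboard.
- **Arm:** clear of everything, with the force reading at about zero.

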